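# Make up two tasting kits

## Task

Make up two tasting kits from the things standing between the two wooden trays, one thing to a compartment, each set upright and flat on the compartment's floor. The cheese kit goes in the three-compartment tray: the jar of cocktail sticks in the middle compartment, with the large cheese block and the stack of empty cups in the end compartments, either way round; the spread kit goes in the two-compartment tray, either way round: the low dark-lidded jar and the cup stack with the spoons in it. Leave the tall dark-lidded jar, the green-lidded jar and the small cheese cube where they stand.

Things in the scene. Friction and masses are not known exactly. Their poses are not given: they have to be found in the camera images.
- tray_three: Plywood tray with THREE square compartments in a row, fixed to the table, 272 x 94 mm. The row runs along its own x axis (roughly away from the robot). Origin: centre of the underside, z up. Compartments 84 x 84 mm inside, centres at own x = -89, 0 and +89 mm, y = 0, floor 5 mm above the origin. Rim and partitions 5 mm thick, tops 20 mm above the table.
- tray_two: Plywood tray with TWO square compartments in a row, fixed to the table, 195 x 100 mm. The row runs along its own x axis (roughly away from the robot). Origin: centre of the underside, z up. Compartments 90 x 90 mm inside, centres at own x = -47.5 and +47.5 mm, y = 0, floor 5 mm above the origin. Rim and partitions 5 mm thick, tops 20 mm above the table.
- cheese_block: Large block of white cheese, 40 mm (own x) x 56 mm (own y) x 37 mm high, 55 g or so; origin at the centre of its underside, z up. Grip it across the 40 mm sides.
- stick_jar: Small clear jar full of upright wooden cocktail sticks, round, 45 mm across (43 mm where gripped), 68 mm high, 70 g or so; origin at the centre of its underside, z up.
- cup_stack: Stack of nested clear plastic cups, empty, nothing standing in it; round, 60 to 65 mm across near the top, narrower at the foot, 122 mm high, 60 g or so; grip it 80 to 110 mm up; origin at the centre of its underside, z up.
- low_jar: The LOW one of the two dark-lidded glass jars: round, 68 mm across the body, lid 62 mm across, 67 mm high, 0.27 kg or so; origin at the centre of its underside, z up.
- spoon_cups: Stack of nested clear portion cups with white tasting spoons standing in the top one; round, 60 to 64 mm across near the top, narrower at the foot, cups to 90 mm and spoons to 122 mm high, 80 g or so; grip the cups 60 to 80 mm up with the spoons between the fingers; origin at the centre of its underside, z up.
- tall_jar: The TALL one of the two dark-lidded glass jars: round, 74 mm across, 93 mm high, loose. Not wanted; stays where it stands. origin at the centre of its underside, z up.
- green_lid_jar: Glass jar with a green lid: round, 74 mm across, 83 mm high, loose. Not wanted; stays where it stands. origin at the centre of its underside, z up.
- cheese_cube: Small cube of white cheese, 25 x 31 x 26 mm, loose. Not wanted; stays where it stands. origin at the centre of its underside, z up.

How it is judged:
By the outcome, as a careful person would: the job done as asked, in the order asked, and still so for the second after the job is handed in, with the robot touching nothing.
It also fails if it takes over 131 s, if anything falls off the work surface, if the arm or the gripper's body presses on something with over 40 N, if the wrist force passes 120 N, or if a joint passes its speed limit or range.

## Robot

A 6-joint arm with a two-finger parallel gripper is mounted at the origin on a cart in front of the work surface, level with it; the furniture and walls round the work are solid. World frame = base frame: x ahead of the robot, y to its left, z up, the work surface at z = 0. Lengths are in m, angles in rad, forces in N, time in s.
With the tool pointing down it reaches from about 0.3 to 0.875 m from the base axis. Payload 6.4 kg.
Tool frame: the origin (TCP) lies between the finger pads; the fingertips stand 25 mm ahead of it and the grasp point (between the pads) lies 6 mm ahead of it; z points along the fingers, y is the line along which they close (so a half turn about z gives the same grasp; the last joint's range is limited). The gripper opens to 88 mm and grips with 3 to 60 N. Pads are 18 mm wide; open, the fingers measure 123 mm over their backs; the gripper's body (75 mm by 187 mm) begins 45 mm behind the grasp point.
Start: joints at [1.142, 0.181, 1.607, -0, 1.354, -0.206], TCP at [0.127, 0.561, 0.238] pointing down, gripper open.
Joint ranges: [-2.99, 2.99], [-0.89, 2.07], [0.3, 2.58], [-1.14, 4.28], [0, 2.63], [-3.12, 3.12]. Speed limits (rad/s): [2.57, 2.57, 3.01, 3.14, 3.14, 3.14].

## Interface

Orientations are given as a unit quaternion [w, x, y, z].
In Python, from rig import ctrl, eyes, status, finish_job gives the robot as it stands (ctrl), with the cameras (eyes), the job as plain functions and the readings (status).
- The arm moves only by the shell command python3 nudge.py FILE [FORCE], which reads ROWS from the file FILE. ROWS is a JSON list of rows, 1 to 5 of them, each of 7 numbers: a rotation vector rx, ry, rz in shares of pi/2 rad (1.0 is pi/2 rad), then dx, dy, dz in fractions of the full range, 1 being 0.5 m, then the finger opening in m; each row shifts and turns the commanded pose from where the row before left it, along the tool's axes as they then stand; what a row does not reach is not made up. A row lasts 1/8 s, in which the tool goes at most 0.0625 m and 0.188 rad, less where a joint would pass 70% of its speed; a pose out of reach is approached as far as the arm can. The fingers move at their own pace and stop on an object; FORCE is the grip in N (left out, the last holds). Time passes only in rows, so rows that do not move let the fingers close. It prints the time, the measured TCP pose, the force, the opening and the grip force at its end. Shift and turn numbers lie between -1 and 1, and a call with a number outside is refused. Input that does not fit is refused with a message, and nothing moves.
- status.observe(): the state, without advancing time (a new reading comes with each control period).
- eyes.grab_frame(name): name is "scene" or "top" or "wrist"; returns a dict with "color" (384x512x3 uint8, red, green, blue), "K" (3x3 intrinsics, pixels), "extrinsics" (4x4, takes a point from world to camera coordinates). Camera axes: x right, y down, z forward; pixel columns grow to the right and rows downward; lengths in m; the calibration is good to about 2 mm. A picture is of the moment at which its call begins. There is no depth.
- finish_job(): hands the job in; it is judged then, once.
The state is a dict: "clock": time; "joints": joint angles; "dq": joint speeds; "joint_torque": joint torques, N m; "eef_pos": TCP position; "ee_rot": TCP orientation; "ft_force": force on the tool from outside, world axes, zero at the start; "wrist_torque": the same for the moment, N m; "width": finger opening in m; "grip_force": force on a finger pad.
Only numpy, scipy, OpenCV 4.12 (cv2) and the standard library are available. Lean on these libraries where they do the work, as an engineer would, in place of code of your own. Each camera call takes 0.05 s, during which the arm holds its last target. There are 200 camera calls.

## Working session

There is one attempt and no reset: what is moved stays moved. The work goes in short steps, Python scripts to look and compute and a shell command to move; the robot and the scene stay as the last step left them, time stands still between calls to the robot, and variables do not carry over. Pictures are saved under pics/ and viewed, at most 14 in all, crops included, and the job is handed in when it is done.

```bash
ls; mkdir -p pics; python3 - <<'E'
from rig import ctrl, eyes, status, finish_job
import cv2
for n in ("top","scene"):
    f=eyes.grab_frame(n); cv2.imwrite(f"pics/{n}0.png",cv2.resize(f["color"][:,:,::-1],(800,600),interpolation=cv2.INTER_CUBIC))
    print(n,f["K"].round(1).tolist(),f["extrinsics"].round(3).tolist())
s=status.observe(); print(s)
E
```

```text
nudge.py
pics
rig.py
top [[405.3, 0.0, 254.8], [0.0, 405.3, 191.6], [0.0, 0.0, 1.0]] [[0.005, -1.0, 0.012, -0.039], [-0.993, -0.006, -0.118, 0.545], [0.118, -0.011, -0.993, 0.94], [0.0, 0.0, 0.0, 1.0]]
scene [[452.5, 0.0, 260.2], [0.0, 452.5, 186.3], [0.0, 0.0, 1.0]] [[0.895, -0.445, 0.001, -0.516], [-0.165, -0.335, -0.928, 0.139], [0.413, 0.83, -0.374, 1.131], [0.0, 0.0, 0.0, 1.0]]
{'clock': 0.1, 'joints': array([ 1.14167339e+00,  1.81412011e-01,  1.60787181e+00, -6.63403910e-06,
        1.35377952e+00, -2.06267949e-01]), 'dq': array([ 6.82375592e-04,  6.82934044e-05, -2.26246085e-03, -4.67617488e-04,
       -1.12862762e-03, -1.27294207e-04]), 'joint_torque': array([ 1.53232390e-04, -4.34820843e+01, -3.42693222e+01,  7.02396920e-02,
        3.40542232e-02, -2.56032320e-05]), 'eef_pos': array([0.12685606, 0.56036294, 0.2375485 ]), 'ee_rot': array([-2.26628423e-04,  1.11196313e-01,  9.93798188e-01, -6.99556380e-04]), 'ft_force': array([-0.41937179,  0.04881559,  0.71926411]), 'wrist_torque': array([-0.02271943, -0.01768037, -0.0118562 ]), 'grip_force': 0.0, 'width': 0.08834838448097801}
```

View pics/top0.png

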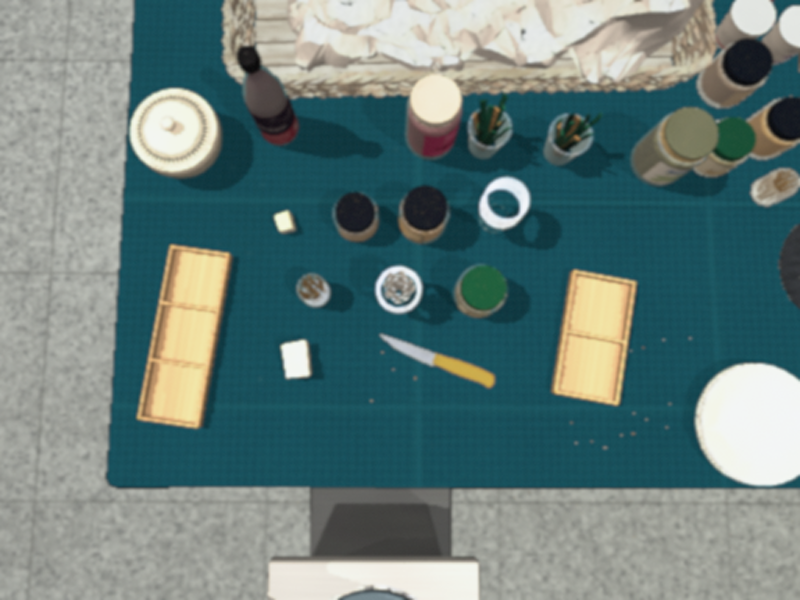

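View pics/scene0.png

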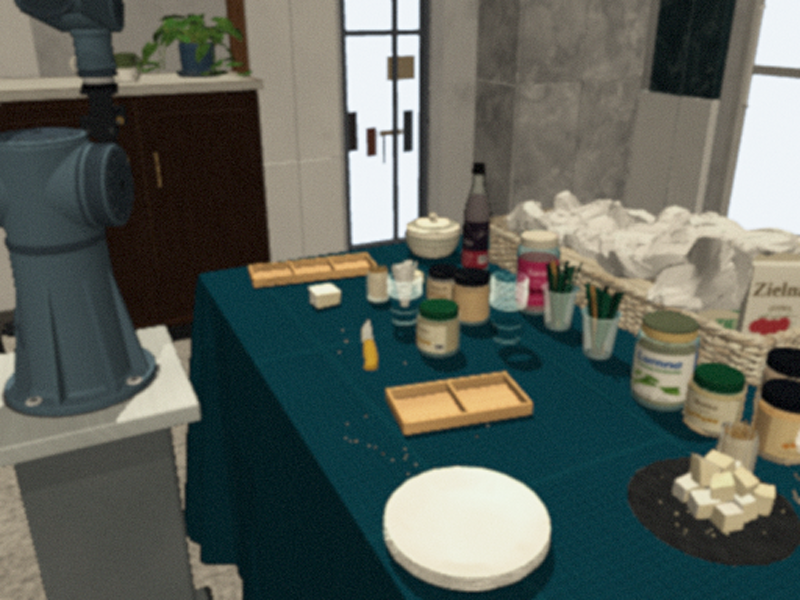

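The top view (800x600 scale) shows these positions:

| Item | Pixel position |
|---|---|
| Three-compartment tray | left, corners about (171,246), (232,252), (200,427), (139,419) |
| Two-compartment tray | right, corners about (573,270), (637,280), (619,404), (553,393) |
| Cheese block | (297,360) |
| Stick jar | (313,290) |
| Spoon cups | (399,289) |
| Empty cups | (504,203) |
| Low jar lid | (356,210) |
| Tall jar lid | (424,207) |
| Green lid | (485,288) |
| Cheese cube | (285,221) |

The scene view agrees. I'll back-project these and check them with overlays.

```bash
cat > h.py <<'E'
import numpy as np, cv2, sys
from rig import ctrl, eyes, status, finish_job
from scipy.spatial.transform import Rotation as R
S=800/512
def ray(f,px,z):
    K,T=f["K"],f["extrinsics"]; u=(np.array(px)+.5)/S-.5
    d=T[:3,:3].T@np.linalg.solve(K,[u[0],u[1],1]); c=-T[:3,:3].T@T[:3,3]
    return c+d*(z-c[2])/d[2]
def proj(f,P):
    P=np.atleast_2d(P).astype(float); T=f["extrinsics"]; q=(T[:3,:3]@P.T).T+T[:3,3]; q=(f["K"]@q.T).T
    return (q[:,:2]/q[:,2:]+.5)*S-.5
def pic(f): return cv2.resize(np.ascontiguousarray(f["color"][:,:,::-1]),(800,600),interpolation=cv2.INTER_CUBIC)
def circ(x,y,r,z):
    a=np.linspace(0,2*np.pi,40); return np.c_[x+r*np.cos(a),y+r*np.sin(a),a*0+z]
def rect(x,y,th,lx,ly,z):
    c,s=np.cos(th),np.sin(th); p=np.array([[1,1],[-1,1],[-1,-1],[1,-1],[1,1]])*[lx/2,ly/2]
    return np.c_[x+p[:,0]*c-p[:,1]*s,y+p[:,0]*s+p[:,1]*c,p[:,0]*0+z]
def draw(im,f,P,col=(0,0,255),off=(0,0),k=1):
    cv2.polylines(im,[((proj(f,P)-off)*k*8).astype(np.int32)],False,col,1,cv2.LINE_AA,3)
def go(x,y,z,yaw):
    """tool-axis shift of grasp point to x,y,z; yaw = angle of tool y from world y"""
    s=status.observe(); w,a,b,c=s["ee_rot"]; M=R.from_quat([a,b,c,w]).as_matrix()
    p=s["eef_pos"]+M[:,2]*.006; t=M.T@(np.array([x,y,z])-p)
    D=np.array([[-np.cos(yaw),-np.sin(yaw),0],[-np.sin(yaw),np.cos(yaw),0],[0,0,-1]]).T
    D=np.c_[[-np.cos(yaw),-np.sin(yaw),0],[-np.sin(yaw),np.cos(yaw),0],[0,0,-1]]
    print("grasp",p.round(4),"need shift",t.round(4),"rotvec",R.from_matrix(M.T@D).as_rotvec().round(3),"F",s["ft_force"].round(1),"w",round(s["width"],4),"grip",round(s["grip_force"],1),"t",round(s["clock"],2))
E
cat > m.py <<'E'
from h import *
f=eyes.grab_frame("top"); g=eyes.grab_frame("scene")
for n,c in dict(three=[(171,246),(232,252),(200,427),(139,419)],two=[(573,270),(637,280),(619,404),(553,393)],block=[(281,344),(307,340),(312,376),(287,379)]).items():
    P=np.array([ray(f,p,.037 if n=="block" else .02) for p in c]); m=P.mean(0)
    e=(P[0]+P[1]-P[2]-P[3])/2; print(n,m.round(4),"len",np.linalg.norm(e).round(4),"wid",np.linalg.norm((P[0]+P[3]-P[1]-P[2])/2).round(4),"th",np.arctan2(e[1],e[0]).round(3))
for n,p,z in [("stick",(313,289),.068),("spoon",(398,288),.09),("cup",(504,202),.122),("low",(356,210),.067),("tall",(424,207),.093),("green",(484,287),.083),("cube",(285,220),.026)]:
    print(n,ray(f,p,z).round(4))
E
python3 m.py
```

```text
three [0.4901 0.291  0.02  ] len 0.2707 wid 0.0946 th -0.138
two [ 0.4913 -0.3423  0.02  ] len 0.195 wid 0.1019 th -0.184
block [0.4521 0.117  0.037 ] len 0.0541 wid 0.0387 th 0.177
stick [0.5556 0.0909 0.068 ]
spoon [ 0.5549 -0.0347  0.09  ]
cup [ 0.6749 -0.1846  0.122 ]
low [0.6761 0.0288 0.067 ]
tall [ 0.6746 -0.0722  0.093 ]
green [ 0.5581 -0.1605  0.083 ]
cube [0.6701 0.1421 0.026 ]
```

Sizes check out. Next I'll overlay the models on both views.

```bash
cat > o.py <<'E'
from h import *
ob=[("r",.4901,.291,-.138,.272,.094,.02),("r",.4913,-.3423,-.184,.195,.1,.02),("r",.4521,.117,.177,.056,.04,.037),
("c",.5556,.0909,.0225,.068),("c",.5556,.0909,.0225,0),("c",.5549,-.0347,.032,.09),("c",.6749,-.1846,.0325,.122),("c",.6761,.0288,.031,.067),("c",.6761,.0288,.034,0.003),("c",.6746,-.0722,.037,.0)]
for n,o,k in (("top",(120,160),1.5),("scene",(230,220),2.2)):
    f=eyes.grab_frame(n); im=pic(f); o=np.array(o)
    w,h=(530,290) if n=="top" else (330,220)
    c=cv2.resize(im[o[1]:o[1]+h,o[0]:o[0]+w],None,fx=k,fy=k,interpolation=cv2.INTER_CUBIC)
    for q in ob: draw(c,f,rect(*q[1:]) if q[0]=="r" else circ(*q[1:]),(0,0,255),o,k)
    cv2.imwrite(f"pics/{n}_ov.png",c)
E
python3 o.py
```

```text
(no output)
```

View pics/top_ov.png

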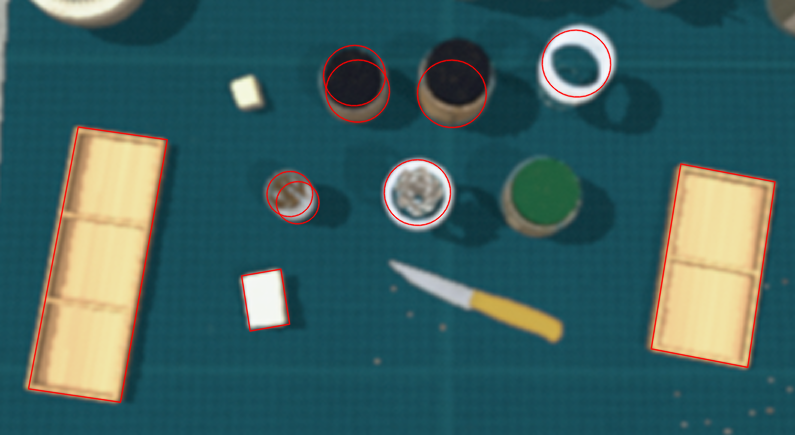

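View pics/scene_ov.png

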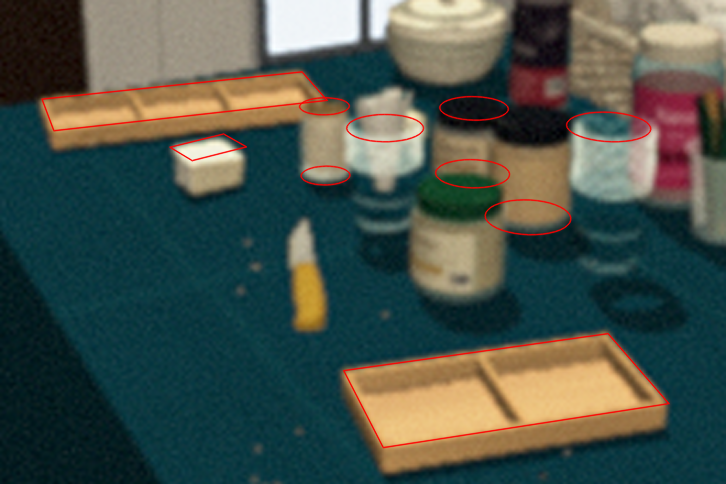

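Both overlays fit within about 2 mm: the tray rims, block, jar lids and cup rims all sit on their outlines. First pick is the stick jar, closing along world x so the gripper body stays clear of the spoon cups.

The manual's scale: shifts go in shares of 0.5 m and turns go in shares of pi/2 rad. Converting my numbers, -0.18 rad is -0.1146.

```bash
python3 -c "
from h import *
go(.5556,.0909,.2,-1.571)"; echo '[[0,0,-0.1146,0,0,0,0.088],[0,0,-0.1146,0,0,0,0.088]]' > next.json && python3 nudge.py next.json 15; python3 -c "
from h import *
go(.5556,.0909,.2,-1.571)"
```

```text
grasp [0.127  0.5607 0.232 ] need shift [-0.5218 -0.3635  0.0322] rotvec [-1.000e-03  0.000e+00  1.348e+00] F [-0.6  0.7 -0.4] w 0.0882 grip 0.0 t 0.3
clock: 0.55
eef_pos: [0.127, 0.5608, 0.2382]
ee_rot: [-0.0, -0.071, 0.997, -0.0]
ft_force: [0.3, 0.5, -0.5]
width: 0.088
grip_force: 0.0
grasp [0.127  0.5608 0.2322] need shift [-0.3572 -0.5262  0.0323] rotvec [-0.     0.     1.714] F [ 0.3  0.5 -0.5] w 0.088 grip 0.0 t 0.55
```

Converted, 0.18 rad is 0.1146.

```bash
echo '[[0,0,0.1146,0,0,0,0.088],[0,0,0.1146,0,0,0,0.088],[0,0,0.1146,0,0,0,0.088],[0,0,0.1146,0,0,0,0.088],[0,0,0.1146,0,0,0,0.088]]' > next.json && python3 nudge.py next.json >/dev/null; echo '[[0,0,0.1146,0,0,0,0.088],[0,0,0.1146,0,0,0,0.088],[0,0,0.1146,0,0,0,0.088],[0,0,0.1146,0,0,0,0.088],[0,0,0.0598,0,0,0,0.088]]' > next.json && python3 nudge.py next.json; python3 -c "
from h import *
go(.5556,.0909,.2,-1.571)"
```

```text
clock: 1.8
eef_pos: [0.127, 0.5608, 0.2382]
ee_rot: [0.0, 0.711, 0.704, -0.0]
ft_force: [-0.1, -0.1, 0.5]
width: 0.0881
grip_force: 0.0
grasp [0.127  0.5608 0.2322] need shift [-0.4655  0.4333  0.0323] rotvec [-0.    0.   -0.01] F [-0.1 -0.1  0.5] w 0.0881 grip 0.0 t 1.8
```

Converted, -0.039 m is -0.078, 0.036 m is 0.072, -0.01 rad is -0.0064.

```bash
echo '[[0,0,-0.0064,-0.078,0.072,0,0.088],[0,0,0,-0.078,0.072,0,0.088],[0,0,0,-0.078,0.072,0,0.088],[0,0,0,-0.078,0.072,0,0.088],[0,0,0,-0.078,0.072,0,0.088]]' > next.json && python3 nudge.py next.json >/dev/null; echo '[[0,0,0,-0.078,0.072,0,0.088],[0,0,0,-0.078,0.072,0,0.088],[0,0,0,-0.078,0.072,0,0.088],[0,0,0,-0.078,0.072,0,0.088],[0,0,0,-0.078,0.072,0,0.088]]' > next.json && python3 nudge.py next.json; echo '[[0,0,0,-0.078,0.072,0,0.088],[0,0,0,-0.078,0.072,0,0.088],[0,0,0,0,0,0,0.088]]' > next.json && python3 nudge.py next.json;  python3 -c "
from h import *
go(.5556,.0909,.2,-1.571)"
```

```text
clock: 3.05
eef_pos: [0.4893, 0.1704, 0.2385]
ee_rot: [0.0, 0.706, 0.708, 0.0]
ft_force: [0.3, 0.3, 0.5]
width: 0.0875
grip_force: 0.0
clock: 3.42
eef_pos: [0.5623, 0.0913, 0.238]
ee_rot: [0.0, 0.707, 0.707, -0.0]
ft_force: [0.3, 0.8, -0.2]
width: 0.0881
grip_force: 0.0
grasp [0.5623 0.0913 0.232 ] need shift [-0.0004 -0.0067  0.032 ] rotvec [ 0.     0.001 -0.   ] F [ 0.3  0.8 -0.2] w 0.0881 grip 0.0 t 3.42
```

Converted, 0.047 m is 0.094, 0.046 m is 0.092.

```bash
echo '[[0,0,0,0,-0.014,0.094,0.088],[0,0,0,0,0,0.094,0.088],[0,0,0,0,0,0.094,0.088],[0,0,0,0,0,0.092,0.088],[0,0,0,0,0,0,0.088]]' > next.json && python3 nudge.py next.json; echo '[[0,0,0,0,0,0,0.035],[0,0,0,0,0,0,0.035],[0,0,0,0,0,0,0.035],[0,0,0,0,0,0,0.035],[0,0,0,0,0,0,0.035]]' > next.json && python3 nudge.py next.json 12;echo '[[0,0,0,0,0,0,0.035],[0,0,0,0,0,0,0.035],[0,0,0,0,0,0,0.035]]' > next.json && python3 nudge.py next.json 12
```

```text
clock: 4.05
eef_pos: [0.5494, 0.0952, 0.0479]
ee_rot: [-0.003, 0.705, 0.709, -0.003]
ft_force: [-0.7, 0.4, 0.1]
width: 0.0878
grip_force: 0.0
clock: 4.68
eef_pos: [0.554, 0.0941, 0.0519]
ee_rot: [0.0, 0.706, 0.708, 0.0]
ft_force: [0.6, 0.5, 1.0]
width: 0.0434
grip_force: 11.9
clock: 5.05
eef_pos: [0.554, 0.0941, 0.0518]
ee_rot: [0.0, 0.706, 0.709, 0.0]
ft_force: [1.0, 0.6, 4.5]
width: 0.0428
grip_force: 11.9
```

Converted, 0.04 m is 0.08, -0.03 m is -0.06.

```bash
echo '[[0,0,0,0,0,-0.06,0.035],[0,0,0,0,0,-0.06,0.035],[0,0,0,0,0,-0.06,0.035],[0,0,0,0.08,-0.024,0,0.035],[0,0,0,0.08,-0.026,0,0.035]]' > next.json && python3 nudge.py next.json ;echo '[[0,0,0,0.08,-0.026,0,0.035],[0,0,0,0.08,-0.026,0,0.035],[0,0,0,0.08,-0.026,0,0.035],[0,0,0,0,0,0,0.035]]' > next.json && python3 nudge.py next.json; python3 -c "
from h import *
go(.4901,.294,.051,-1.571)"
```

```text
clock: 5.68
eef_pos: [0.5275, 0.1745, 0.141]
ee_rot: [-0.0, 0.706, 0.708, -0.0]
ft_force: [-1.2, -0.6, -0.8]
width: 0.0434
grip_force: 11.9
clock: 6.18
eef_pos: [0.4867, 0.2959, 0.1403]
ee_rot: [-0.001, 0.704, 0.71, -0.001]
ft_force: [0.1, -0.6, -1.1]
width: 0.043
grip_force: 11.8
grasp [0.4867 0.2959 0.1343] need shift [-0.0019  0.0036  0.0833] rotvec [-0.002  0.     0.008] F [ 0.1 -0.6 -1.1] w 0.043 grip 11.8 t 6.17
```

Converted, 0.025 m is 0.05, 0.02 m is 0.04, 0.008 rad is 0.0051.

```bash
echo '[[0,0,0.0051,-0.004,0.008,0.05,0.035],[0,0,0,0,0,0.05,0.035],[0,0,0,0,0,0.04,0.035],[0,0,0,0,0,0.012,0.035],[0,0,0,0,0,0,0.035]]' > next.json && python3 nudge.py next.json; echo '[[0,0,0,0,0,0.008,0.035],[0,0,0,0,0,0.004,0.035],[0,0,0,0,0,0.004,0.035],[0,0,0,0,0,0,0.035]]' > next.json && python3 nudge.py next.json;  python3 -c "
from h import *
go(.4901,.294,.051,-1.571)"
```

```text
clock: 6.8
eef_pos: [0.4927, 0.2912, 0.065]
ee_rot: [-0.0, 0.709, 0.705, -0.001]
ft_force: [-0.9, 0.2, -1.0]
width: 0.0432
grip_force: 11.8
clock: 7.3
eef_pos: [0.4927, 0.2919, 0.0573]
ee_rot: [-0.0, 0.708, 0.706, -0.0]
ft_force: [0.0, 0.5, -0.3]
width: 0.0433
grip_force: 11.8
grasp [0.4927 0.2919 0.0513] need shift [ 0.0021 -0.0026  0.0003] rotvec [-0.     0.    -0.004] F [ 0.   0.5 -0.3] w 0.0433 grip 11.8 t 7.3
```

Converted, 0.001 m is 0.002.

```bash
echo '[[0,0,0,0,0,0.002,0.035],[0,0,0,0,0,0,0.088],[0,0,0,0,0,0,0.088],[0,0,0,0,0,0,0.088],[0,0,0,0,0,0,0.088]]' > next.json && python3 nudge.py next.json; echo '[[0,0,0,0,0,-0.06,0.088],[0,0,0,0,0,-0.08,0.088],[0,0,0,0,0,-0.08,0.088],[0,0,0,0,0,-0.04,0.088],[0,0,-0.1146,0,0,0,0.088]]' > next.json && python3 nudge.py next.json >/dev/null;  echo '[[0,0,-0.1146,0,0,0,0.088],[0,0,-0.1146,0,0,0,0.088],[0,0,-0.1146,0,0,0,0.088],[0,0,-0.1146,0,0,0,0.088],[0,0,-0.1146,0,0,0,0.088]]' > next.json && python3 nudge.py next.json >/dev/null; echo '[[0,0,-0.1146,0,0,0,0.088],[0,0,-0.1146,0,0,0,0.088],[0,0,-0.1146,0,0,0,0.088],[0,0,-0.0796,0,0,0,0.088],[0,0,0,0,0,0,0.088]]' > next.json && python3 nudge.py next.json; python3 -c "
from h import *
go(.4521,.117,.037,.177)"
```

```text
clock: 7.92
eef_pos: [0.4927, 0.2919, 0.0563]
ee_rot: [-0.0, 0.709, 0.706, -0.0]
ft_force: [0.1, -0.1, -0.2]
width: 0.0809
grip_force: 0.0
clock: 9.8
eef_pos: [0.4926, 0.2919, 0.1863]
ee_rot: [-0.0, -0.084, 0.996, -0.0]
ft_force: [0.4, 0.9, -0.6]
width: 0.088
grip_force: 0.0
grasp [0.4926 0.2919 0.1803] need shift [ 0.0694 -0.1656  0.1433] rotvec [-0.    -0.    -0.008] F [ 0.4  0.9 -0.6] w 0.088 grip 0.0 t 9.8
```

Converted, -0.0414 m is -0.0828, 0.0174 m is 0.0348, -0.008 rad is -0.0051.

```bash
echo '[[0,0,-0.0051,0.0348,-0.0828,0,0.088],[0,0,0,0.0348,-0.0828,0,0.088],[0,0,0,0.0348,-0.0828,0,0.07],[0,0,0,0.0344,-0.0828,0,0.07],[0,0,0,0,0,0.06,0.07]]' > next.json && python3 nudge.py next.json; echo '[[0,0,0,0,0,0.06,0.07],[0,0,0,0,0,0.06,0.07],[0,0,0,0,0,0.04,0.07],[0,0,0,0,0,0,0.07]]' > next.json && python3 nudge.py next.json; python3 -c "
from h import *
go(.4521,.117,.037,.177)"
```

```text
clock: 10.42
eef_pos: [0.4551, 0.1144, 0.1582]
ee_rot: [0.003, -0.086, 0.996, -0.001]
ft_force: [0.6, 0.3, 0.2]
width: 0.07
grip_force: 0.0
clock: 10.92
eef_pos: [0.4521, 0.1167, 0.075]
ee_rot: [-0.002, -0.088, 0.996, 0.0]
ft_force: [0.1, -0.3, 0.3]
width: 0.0701
grip_force: 0.0
grasp [0.4521 0.1167 0.069 ] need shift [-0.0002  0.0003  0.032 ] rotvec [ 0.001 -0.003 -0.001] F [ 0.1 -0.3  0.3] w 0.0701 grip 0.0 t 10.93
```

Converted, 0.02 m is 0.04, 0.013 m is 0.026.

```bash
echo '[[0,0,0,0,0,0.04,0.07],[0,0,0,0,0,0.026,0.07],[0,0,0,0,0,0.008,0.07],[0,0,0,0,0,0,0.07],[0,0,0,0,0,0,0.03]]' > next.json && python3 nudge.py next.json 10; echo '[[0,0,0,0,0,0,0.03],[0,0,0,0,0,0,0.03],[0,0,0,0,0,0,0.03],[0,0,0,0,0,0,0.03],[0,0,0,0,0,0,0.03]]' > next.json && python3 nudge.py next.json 10; python3 -c "
from h import *
go(.4521,.117,.037,.177)"
```

```text
clock: 11.55
eef_pos: [0.4539, 0.1167, 0.0399]
ee_rot: [0.001, -0.089, 0.996, -0.0]
ft_force: [-0.4, 0.2, 0.2]
width: 0.062
grip_force: 0.0
clock: 12.18
eef_pos: [0.4534, 0.1167, 0.0393]
ee_rot: [-0.0, -0.089, 0.996, 0.0]
ft_force: [-0.1, -0.0, -0.4]
width: 0.0299
grip_force: 0.0
grasp [0.4534 0.1167 0.0333] need shift [ 0.0012  0.0005 -0.0037] rotvec [ 0.    -0.     0.001] F [-0.1 -0.  -0.4] w 0.0299 grip 0.0 t 12.18
```

The fingers closed to 30 mm without touching anything, so I need to look.

```bash
python3 -c "
from h import *
f=eyes.grab_frame('scene'); im=pic(f)
a=cv2.resize(im[150:350,200:460],None,fx=2.2,fy=2.2,interpolation=cv2.INTER_CUBIC)
cv2.imwrite('pics/s2.png',a)
f=eyes.grab_frame('wrist'); cv2.imwrite('pics/w2.png',f['color'][:,:,::-1])"
```

```text
(no output)
```

View pics/s2.png

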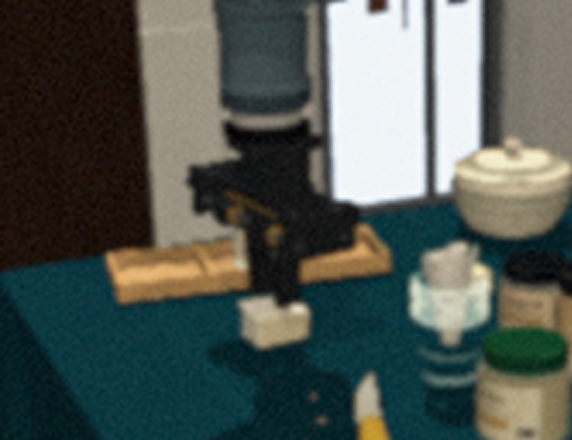

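View pics/w2.png

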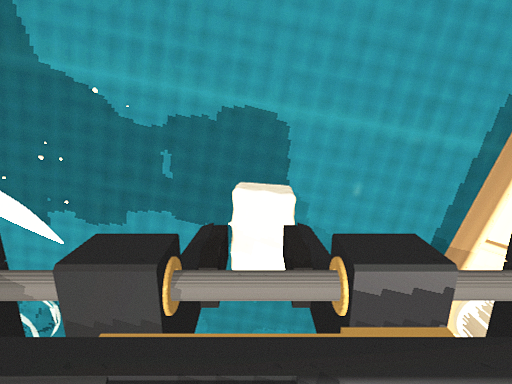

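The scene view shows the gripper over the block with no contact force. The wrist view shows the block at about (263,225) and the finger inner faces near columns 228 and 284. I'll overlay the expected block and tip positions to see whether the fault is in height or position.

```bash
python3 -c "
from h import *
for n in ('wrist','top'):
    f=eyes.grab_frame(n); im=pic(f); 
    for z,c in ((0,(255,0,0)),(.037,(0,0,255))): draw(im,f,rect(.4521,.117,.177,.056,.04,z),c)
    s=status.observe(); w,a,b,c=s['ee_rot']; M=R.from_quat([a,b,c,w]).as_matrix(); p=s['eef_pos']
    for y in (-.015,.015):
        for k in (.006,.025): draw(im,f,np.array([p+M@[-.009,y,k],p+M@[.009,y,k]]),(0,255,0))
    if n=='top': im=cv2.resize(im[240:480,130:430],None,fx=2.5,fy=2.5)
    cv2.imwrite(f'pics/ov3{n}.png',im)"
```

```text
(no output)
```

View pics/ov3wrist.png

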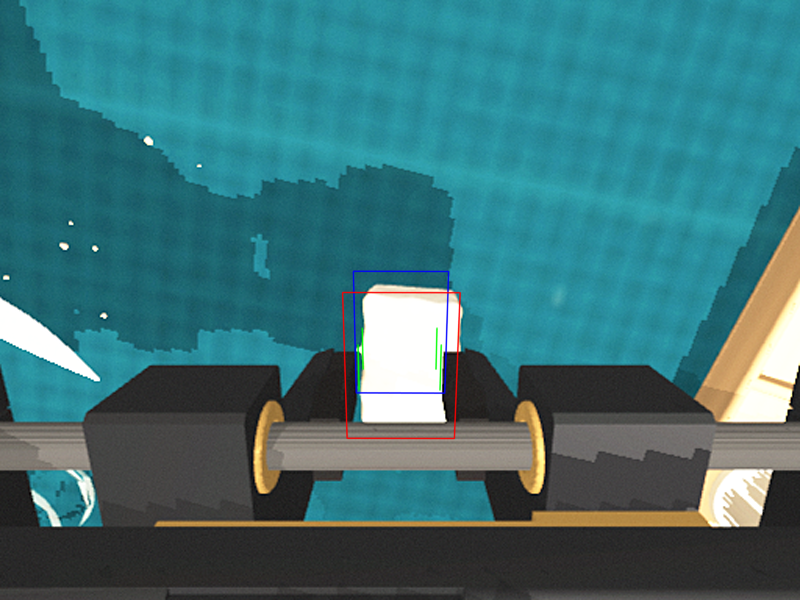

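View pics/ov3top.png

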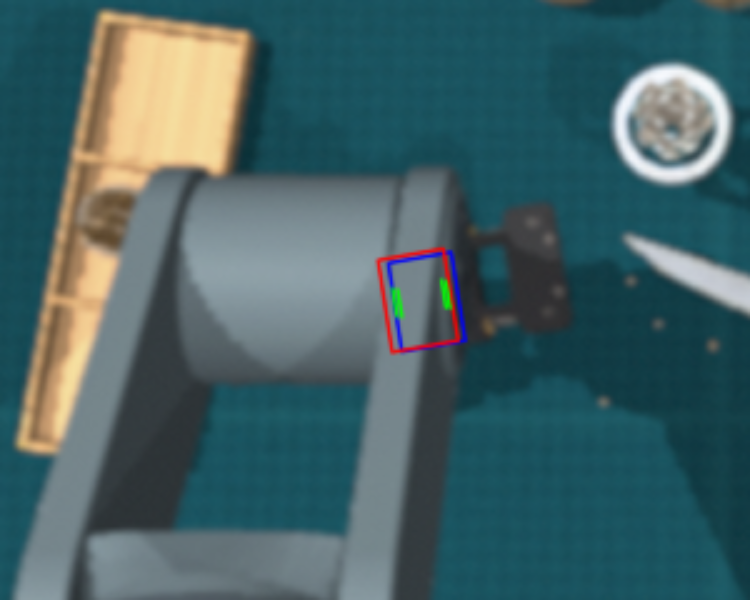

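Converted, -0.04 m is -0.08, -0.03 m is -0.06.

```bash
echo '[[0,0,0,0,0,0,0.07],[0,0,0,0,0,0,0.07],[0,0,0,0,0,0,0.07],[0,0,0,0,0,-0.06,0.07],[0,0,0,0,0,-0.08,0.07]]' > next.json && python3 nudge.py next.json; echo '[[0,0,0,0,0,-0.1,0.07],[0,0,0,0.08,0,-0.06,0.07],[0,0,0,0.08,0,0,0.07],[0,0,0,0,0,0,0.07]]' > next.json && python3 nudge.py next.json;  python3 -c "
from h import *
f=eyes.grab_frame('wrist'); cv2.imwrite('pics/w4.png',pic(f)); print(proj(f,[.4521,.117,.037]))"
```

```text
clock: 13.0
eef_pos: [0.4523, 0.1167, 0.1092]
ee_rot: [-0.001, -0.089, 0.996, 0.0]
ft_force: [0.3, 0.3, 0.2]
width: 0.0698
grip_force: 0.0
clock: 13.5
eef_pos: [0.373, 0.1025, 0.1894]
ee_rot: [0.0, -0.089, 0.996, -0.0]
ft_force: [-0.2, 0.1, -0.9]
width: 0.0696
grip_force: 0.0
[[399.14183699 388.78400394]]
```

View pics/w4.png

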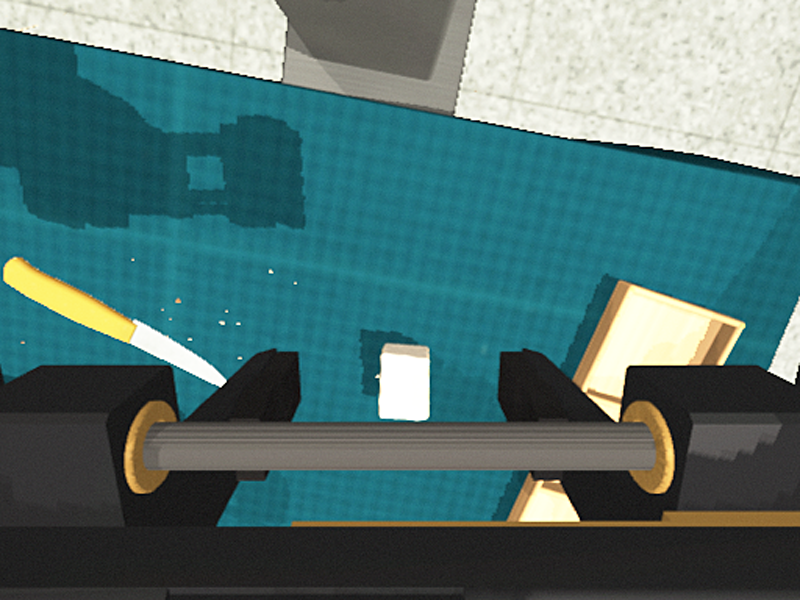

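The wrist view shows the block intact and upright, its top spanning columns 380–430 and rows 358–420, just in front of the rod.

```bash
python3 -c "
from h import *
f=eyes.grab_frame('wrist')
a=cv2.inRange(f['color'],(225,225,215),(255,255,255)); a[:215]=0;a[272:]=0;a[:,:236]=0;a[:,285:]=0
n,l,st,c=cv2.connectedComponentsWithStats(a); print(st[1:],c[1:])
for z in (.026,.037):
  P=[ray(f,p,z) for p in ((381,358),(429,360),(428,420),(379,417))]; print(np.round(P,4).tolist(),np.linalg.norm(P[0]-P[1]),np.linalg.norm(P[0]-P[3]),np.mean(P,0))
g=eyes.grab_frame('top'); T=g['color']
for q in ([.4521,.117,.037],): print(proj(g,q))
im=pic(g); o=np.array((250,310)); c=cv2.resize(im[310:410,250:350],None,fx=6,fy=6,interpolation=cv2.INTER_CUBIC); draw(c,g,rect(.4521,.117,.177,.056,.04,.037),(0,0,255),o,6); cv2.imwrite('pics/t5.png',c)
"
```

```text
[[ 243  224   32   44 1264]] [[258.75316456 246.01344937]]
[[0.4372, 0.1003, 0.026], [0.4324, 0.1356, 0.026], [0.4811, 0.1445, 0.026], [0.4853, 0.107, 0.026]] 0.03555048569061001 0.048636890259777264 [0.45900506 0.12185001 0.026     ]
[[0.4326, 0.1, 0.037], [0.428, 0.134, 0.037], [0.475, 0.1426, 0.037], [0.4791, 0.1064, 0.037]] 0.034288599376684104 0.046910493981963654 [0.45368176 0.12074022 0.037     ]
[[296.74871743 359.66528476]]
```

View pics/t5.png

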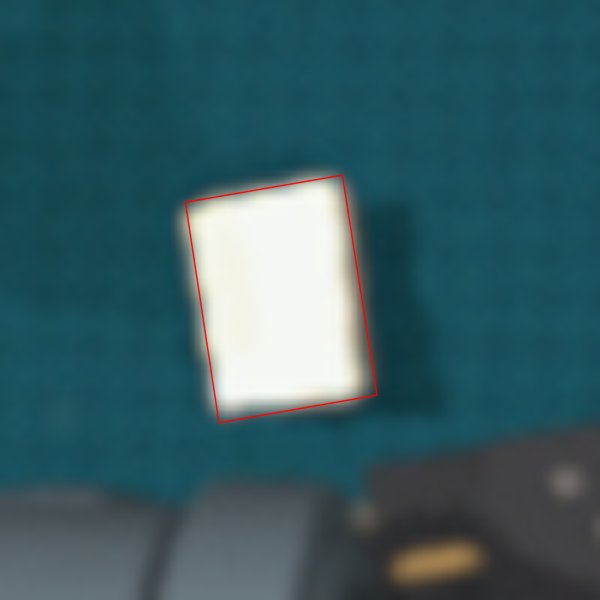

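The block is still there, shifted about 1 mm, so I gripped too high near its rounded top. I'll go deeper, with the grasp point at about 20 mm.

Converted, -0.04 m is -0.08, 0.02 m is 0.04.

```bash
echo '[[0,0,0,-0.08,0,0.04,0.07],[0,0,0,-0.08,0,0.04,0.07],[0,0,0,0,0,0.08,0.07],[0,0,0,0,0,0.08,0.07],[0,0,0,0,0,0,0.07]]' > next.json && python3 nudge.py next.json >/dev/null; echo '[[0,0,0,0,0,0.05,0.07],[0,0,0,0,0,0.02,0.07],[0,0,0,0,0,0,0.07]]' > next.json && python3 nudge.py next.json; python3 -c "
from h import *
go(.452,.118,.021,.177)"
```

```text
clock: 14.65
eef_pos: [0.4538, 0.1167, 0.0347]
ee_rot: [-0.0, -0.089, 0.996, 0.0]
ft_force: [0.1, 0.7, -0.5]
width: 0.0693
grip_force: 0.0
grasp [0.4538 0.1167 0.0287] need shift [0.0015 0.0016 0.0077] rotvec [ 0.    -0.     0.001] F [ 0.1  0.7 -0.5] w 0.0693 grip 0.0 t 14.65
```

Converted, 0.004 m is 0.008, 0.003 m is 0.006.

```bash
echo '[[0,0,0,0.002,0.002,0.008,0.07],[0,0,0,0,0,0.006,0.07],[0,0,0,0,0,0,0.03],[0,0,0,0,0,0,0.03],[0,0,0,0,0,0,0.03]]' > next.json && python3 nudge.py next.json 10; echo '[[0,0,0,0,0,0,0.03],[0,0,0,0,0,0,0.03],[0,0,0,0,0,0,0.03]]' > next.json && python3 nudge.py next.json; python3 -c "
from h import *
go(.452,.118,.021,.177)"
```

```text
clock: 15.28
eef_pos: [0.4524, 0.1175, 0.0275]
ee_rot: [0.0, -0.089, 0.996, -0.0]
ft_force: [-0.2, -0.2, 0.3]
width: 0.0422
grip_force: 0.1
clock: 15.65
eef_pos: [0.4523, 0.1176, 0.0275]
ee_rot: [0.0, -0.089, 0.996, 0.0]
ft_force: [-0.6, 1.8, 3.3]
width: 0.0355
grip_force: 9.3
grasp [0.4523 0.1176 0.0215] need shift [0.0003 0.0005 0.0005] rotvec [0.    0.    0.001] F [-0.6  1.8  3.3] w 0.0355 grip 9.3 t 15.65
```

Converted, -0.03 m is -0.06, -0.02 m is -0.04, 0.16 rad is 0.1019.

```bash
echo '[[0,0,0,0,0,-0.02,0.03],[0,0,0,0,0,-0.04,0.03],[0,0,0,0,0,-0.06,0.03],[0,0,0.1019,0,0,-0.06,0.03],[0,0,0.0987,0,0,0,0.03]]' > next.json && python3 nudge.py next.json; echo '[[0,0,0,0,0,0,0.03]]' > next.json && python3 nudge.py next.json|tail -2; python3 -c "
from h import *
go(.4020,.3032,.027,-.138)"
```

```text
clock: 16.27
eef_pos: [0.4543, 0.1175, 0.1204]
ee_rot: [0.003, 0.071, 0.997, 0.0]
ft_force: [-0.4, -0.9, 0.9]
width: 0.0301
grip_force: 0.0
width: 0.03
grip_force: 0.0
grasp [0.4525 0.1175 0.1121] need shift [0.0752 0.1772 0.085 ] rotvec [0.    0.001 0.003] F [ 0.2 -0.3 -0.6] w 0.03 grip 0.0 t 16.4
```

It slipped off the block's sides. I'll back off and fit a cuboid to the block's silhouette in all three views, so I get its true pose and size without spending pictures.

Converted, 0.05 m is 0.1, -0.03 m is -0.06.

```bash
echo '[[0,0,0,0.1,0,-0.06,0.07],[0,0,0,0.1,0,-0.06,0.07],[0,0,0,0,0,-0.06,0.07],[0,0,0,0,0,0,0.07]]' > next.json && python3 nudge.py next.json|head -2; cat > fit.py <<'E'
from h import *
from scipy.optimize import minimize, differential_evolution
import json
def fit(x0,views=("top","scene","wrist"),rad=.06):
    D=[]
    for n in views:
        f=eyes.grab_frame(n); uv=proj(f,[x0[0],x0[1],.018])[0]/S; r=int(rad*f["K"][0,0]/(f["extrinsics"]@[x0[0],x0[1],.018,1])[2])
        a=(f["color"][:,:,0]>95).astype(np.uint8); n_,l,st,c=cv2.connectedComponentsWithStats(a)
        k=min((i for i in range(1,n_) if st[i,4]>150),key=lambda i:np.linalg.norm(c[i]-uv)); m=(l==k).astype(np.uint8)
        print(n,"blob",st[k].tolist()); D.append((f,m))
    def cost(v,each=False):
        x,y,th,lx,ly,h=v; P=np.r_[rect(x,y,th,lx,ly,0)[:4],rect(x,y,th,lx,ly,h)[:4]]; cs=[]
        for f,m in D:
            q=(proj(f,P)+.5)/S-.5; w=np.zeros_like(m); cv2.fillConvexPoly(w,cv2.convexHull((q*16).astype(np.int32)),1,cv2.LINE_8,4)
            cs.append(1-(w&m).sum()/max(1,(w|m).sum()))
        return cs if each else sum(cs)
    b=[(x0[0]-.03,x0[0]+.03),(x0[1]-.03,x0[1]+.03),(-.3,.6),(.04,.065),(.025,.05),(.015,.05)]
    r=differential_evolution(cost,b,seed=1,maxiter=60,popsize=12); print(r.x.round(4),np.round(cost(r.x,True),3))
    return r.x
fit([.452,.118],("top","scene")); fit([.452,.118])
E
python3 fit.py
```

```text
clock: 16.9
eef_pos: [0.3543, 0.1313, 0.2093]
top blob [180, 217, 21, 26, 432]
scene blob [197, 181, 22, 17, 268]
[0.4535 0.1184 0.1523 0.0533 0.0354 0.0337] [0.046 0.137]
top blob [180, 217, 21, 26, 433]
scene blob [198, 181, 21, 17, 267]
wrist blob [236, 227, 41, 44, 1345]
[0.4534 0.1192 0.1467 0.0461 0.0363 0.0317] [0.159 0.069 0.095]
```

Converted, -0.05 m is -0.1, 0.04 m is 0.08, -0.14 rad is -0.0891.

```bash
echo '[[0,0,-0.0891,-0.1,0,0,0.07],[0,0,-0.0891,-0.1,0,0,0.07],[0,0,0,0,0,0.08,0.07],[0,0,0,0,0,0.08,0.07],[0,0,0,0,0,0.08,0.07]]' > next.json && python3 nudge.py next.json >/dev/null; echo '[[0,0,0,0,0,0.06,0.07],[0,0,0,0,0,0.04,0.07],[0,0,0,0,0,0,0.07]]' > next.json && python3 nudge.py next.json|head -1; python3 -c "
from h import *
go(.4535,.1187,.0205,.15)"
```

```text
clock: 18.15
grasp [0.4504 0.1243 0.0288] need shift [-0.0023 -0.006   0.0083] rotvec [ 0.001 -0.006 -0.007] F [1.3 0.9 0.5] w 0.0706 grip 0.0 t 18.15
```

The manual's scale: shifts go in shares of 0.5 m and turns go in shares of pi/2 rad. Converting my numbers, 0.004 m is 0.008, -0.003 m is -0.006.

```bash
echo '[[0,0,0,-0.004,-0.006,0,0.07],[0,0,0,0,-0.006,0.004,0.07],[0,0,0,0,0,0.008,0.07],[0,0,0,0,0,0.003,0.07],[0,0,0,0,0,0,0.07]]' > next.json && python3 nudge.py next.json|sed -n 2,4p; python3 -c "
from h import *
go(.4535,.1187,.0205,.15)"; for i in 1 2; do echo '[[0,0,0,0,0,0,0.03],[0,0,0,0,0,0,0.03],[0,0,0,0,0,0,0.03]]' > next.json && python3 nudge.py next.json 30|tail -3;done;  echo '[[0,0,0,0,0,0,0.03]]' > next.json && python3 nudge.py next.json 30|tail -3;  echo '[[0,0,0,0,0,0,0.03]]' > next.json && python3 nudge.py next.json 30|tail -3; python3 -c "
from h import *
go(.4535,.1187,.0205,.15)"
```

```text
eef_pos: [0.4555, 0.1189, 0.0298]
ee_rot: [-0.0, -0.072, 0.997, 0.0]
ft_force: [-0.2, 0.7, -0.4]
grasp [0.4554 0.1189 0.0238] need shift [0.002  0.0001 0.0033] rotvec [ 0.    -0.    -0.007] F [-0.2  0.7 -0.4] w 0.07 grip 0.0 t 18.77
ft_force: [0.0, 0.3, -0.5]
width: 0.0421
grip_force: 0.0
ft_force: [0.3, 0.3, 0.9]
width: 0.03
grip_force: 0.8
ft_force: [-0.1, 0.5, 1.3]
width: 0.0298
grip_force: 0.9
ft_force: [0.6, 0.4, 1.3]
width: 0.0302
grip_force: 0.9
grasp [0.4557 0.1189 0.0239] need shift [0.0022 0.0001 0.0034] rotvec [ 0.     0.    -0.007] F [0.6 0.4 1.3] w 0.0302 grip 0.9 t 19.77
```

```bash
python3 -c "
from h import *
f=eyes.grab_frame('scene'); im=pic(f); o=np.array((270,210)); k=7
c=cv2.resize(im[210:290+10,270:380],None,fx=k,fy=k,interpolation=cv2.INTER_CUBIC)
s=status.observe(); w,a,b,d=s['ee_rot']; M=R.from_quat([a,b,d,w]).as_matrix(); p=s['eef_pos']
for e,col in ((.006,(0,255,255)),(.025,(0,255,0))):
    for y in (-.015,-.0325): draw(c,f,np.array([p+M@[-.009,y,e],p+M@[.009,y,e]]),col,o,k)
for z in (0,.034): draw(c,f,rect(.4535,.1187,.15,.053,.036,z),(0,0,255),o,k)
cv2.imwrite('pics/s6.png',c)"
```

```text
(no output)
```

View pics/s6.png

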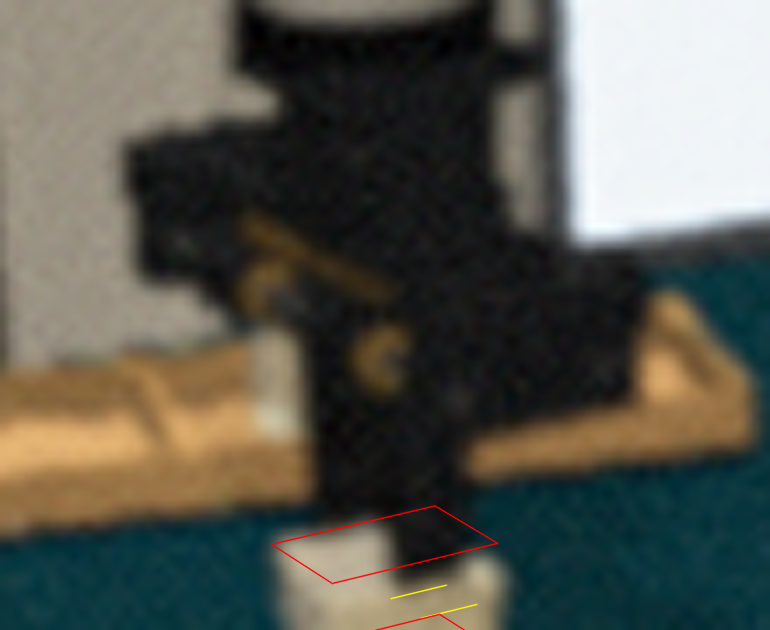

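In the scene crop, the finger's tip ends at the block's upper edge (about (430,575)). That's well above where the stated tip length puts it, so the fingers are riding higher than nominal. I'll open them and feel downward in small steps.

Converted, 0.003 m is 0.006, 0.002 m is 0.004.

```bash
echo '[[0,0,0,0,0,0,0.07],[0,0,0,0,0,0,0.07],[0,0,0,0,0,0,0.07],[0,0,0,0.004,0,0.006,0.07],[0,0,0,0,0,0,0.07]]' > next.json && python3 nudge.py next.json 10|sed -n 2,4p;  echo '[[0,0,0,0,0,0.006,0.07],[0,0,0,0,0,0,0.07]]' > next.json && python3 nudge.py next.json|sed -n 2,4p;
```

```text
eef_pos: [0.453, 0.1185, 0.0264]
ee_rot: [-0.0, -0.072, 0.997, 0.0]
ft_force: [-0.2, 0.0, -0.2]
eef_pos: [0.4534, 0.1185, 0.0235]
ee_rot: [-0.0, -0.071, 0.997, 0.0]
ft_force: [-0.6, 0.1, 0.3]
```

Converted, 0.003 m is 0.006.

```bash
 echo '[[0,0,0,0,0,0.006,0.07],[0,0,0,0,0,0,0.07]]' > next.json && python3 nudge.py next.json|sed -n 2,4p;
```

```text
eef_pos: [0.4534, 0.1186, 0.0206]
ee_rot: [-0.0, -0.072, 0.997, 0.0]
ft_force: [-0.2, -0.2, -0.1]
```

Already below the nominal floor with no contact, so the offset is real. I'll keep going down.

Converted, 0.003 m is 0.006.

```bash
 for i in 1; do echo '[[0,0,0,0,0,0.006,0.07],[0,0,0,0,0,0,0.07]]' > next.json && python3 nudge.py next.json|sed -n 2,4p; done; echo '[[0,0,0,0,0,0.006,0.07],[0,0,0,0,0,0,0.07]]' > next.json && python3 nudge.py next.json|sed -n 2,4p
```

```text
eef_pos: [0.4534, 0.1185, 0.0176]
ee_rot: [-0.0, -0.072, 0.997, 0.0]
ft_force: [0.0, 0.6, -0.2]
eef_pos: [0.4534, 0.1186, 0.0146]
ee_rot: [-0.0, -0.072, 0.997, 0.0]
ft_force: [0.4, -0.5, 0.3]
```

```bash
 echo '[[0,0,0,0,0,0,0.03],[0,0,0,0,0,0,0.03],[0,0,0,0,0,0,0.03],[0,0,0,0,0,0,0.03],[0,0,0,0,0,0,0.03]]' > next.json && python3 nudge.py next.json 15|sed -n 2,6p;  echo '[[0,0,0,0,0,0,0.025],[0,0,0,0,0,0,0.025],[0,0,0,0,0,0,0.025]]' > next.json && python3 nudge.py next.json|sed -n 2,6p
```

```text
eef_pos: [0.4537, 0.1185, 0.0149]
ee_rot: [0.0, -0.072, 0.997, -0.0]
ft_force: [-0.1, -0.2, 0.6]
width: 0.0372
grip_force: 14.9
eef_pos: [0.4537, 0.1185, 0.0149]
ee_rot: [0.0, -0.072, 0.997, -0.0]
ft_force: [-0.1, 0.3, 0.6]
width: 0.0372
grip_force: 15.0
```

Firm grip at 37 mm and 15 N. The real tip sits about 25 mm higher than reported, so from here I'll use relative heights. Lift and carry.

Converted, -0.03 m is -0.06, -0.02 m is -0.04, 0.145 rad is 0.0923.

```bash
echo '[[0,0,0,0,0,-0.02,0.025],[0,0,0,0,0,-0.04,0.025],[0,0,0,0,0,-0.06,0.025],[0,0,0.0891,0,0,-0.06,0.025],[0,0,0.0923,0,0,0,0.025]]' > next.json && python3 nudge.py next.json>/dev/null; echo '[[0,0,0,0,0,0,0.025]]' > next.json && python3 nudge.py next.json|tail -2; python3 -c "
from h import *
go(.4020,.3032,.0139,-.138)"
```

```text
width: 0.0374
grip_force: 14.9
grasp [0.4537 0.1187 0.0996] need shift [0.0771 0.1755 0.0856] rotvec [ 0.     0.001 -0.002] F [-0.8  0.1 -0.7] w 0.0374 grip 14.9 t 23.2
```

Converted, 0.0351 m is 0.0702, 0.0154 m is 0.0308.

```bash
echo '[[0,0,0,0.0308,0.0702,0,0.025],[0,0,0,0.0308,0.0702,0,0.025],[0,0,0,0.0308,0.0702,0,0.025],[0,0,0,0.0308,0.0702,0,0.025],[0,0,0,0.0308,0.0702,0,0.025]]' > next.json && python3 nudge.py next.json>/dev/null; echo '[[0,0,0,0,0,0,0.025],[0,0,0,0,0,0.05,0.025],[0,0,0,0,0,0.04,0.025],[0,0,0,0,0,0.02,0.025],[0,0,0,0,0,0,0.025]]' > next.json && python3 nudge.py next.json|tail -2; python3 -c "
from h import *
go(.4020,.3032,.0139,-.138)"
```

```text
width: 0.0373
grip_force: 14.9
grasp [0.4017 0.3024 0.0432] need shift [-0.0002  0.0009  0.0293] rotvec [-0.001 -0.002 -0.004] F [-0.5 -0.6  0.1] w 0.0373 grip 14.9 t 24.45
```

Converted, 0.012 m is 0.024, 0.008 m is 0.016.

```bash
echo '[[0,0,0,0,0.002,0.024,0.025],[0,0,0,0,0,0.016,0.025],[0,0,0,0,0,0.01,0.025],[0,0,0,0,0,0.004,0.025],[0,0,0,0,0,0,0.025]]' > next.json && python3 nudge.py next.json>/dev/null; echo '[[0,0,0,0,0,0.002,0.025],[0,0,0,0,0,0.002,0.025],[0,0,0,0,0,0,0.025]]' > next.json && python3 nudge.py next.json>/dev/null; python3 -c "
from h import *
go(.4020,.3032,.0139,-.138)"
```

```text
grasp [0.4023 0.3042 0.0148] need shift [ 0.0002 -0.001   0.0009] rotvec [ 0.     0.    -0.004] F [-0.   0.2 -0.5] w 0.0369 grip 14.9 t 25.45
```

Converted, 0.001 m is 0.002, -0.0005 m is -0.001.

```bash
echo '[[0,0,0,0,-0.001,0.002,0.025],[0,0,0,0,0,0.001,0.025],[0,0,0,0,0,0,0.025]]' > next.json && python3 nudge.py next.json|sed -n 2,6p; echo '[[0,0,0,0,0,0,0.044],[0,0,0,0,0,0,0.044],[0,0,0,0,0,0,0.044],[0,0,0,0,0,-0.01,0.044],[0,0,0,0,0,-0.03,0.044]]' > next.json && python3 nudge.py next.json|sed -n 2,6p; echo '[[0,0,0,0,0,-0.06,0.044],[0,0,0,0,0,-0.1,0.088],[0,0,0,0,0,-0.1,0.088],[0,0,0,0,0,-0.1,0.088],[0,0,0,0,0,0,0.088]]' > next.json && python3 nudge.py next.json|sed -n 2,2p; python3 -c "
from h import *
go(.6735,-.185,.12,-.0)"
```

```text
eef_pos: [0.4024, 0.3037, 0.0198]
ee_rot: [0.0, 0.071, 0.997, -0.0]
ft_force: [-1.4, -0.9, 5.1]
width: 0.037
grip_force: 15.1
eef_pos: [0.4016, 0.3034, 0.0394]
ee_rot: [-0.001, 0.071, 0.997, -0.0]
ft_force: [0.8, -0.1, 0.5]
width: 0.044
grip_force: 0.0
eef_pos: [0.4048, 0.3049, 0.2252]
grasp [0.4049 0.305  0.2192] need shift [-0.3342 -0.4477  0.0997] rotvec [ 0.005  0.009 -0.142] F [ 0.   0.2 -0.5] w 0.082 grip 0.0 t 27.07
```

Contact felt at 5 N, so the block is seated. Next the cup stack.

Converted, -0.0448 m is -0.0896, -0.0334 m is -0.0668.

```bash
echo '[[0,0,0,-0.0668,-0.0896,0,0.08],[0,0,0,-0.0668,-0.0896,0,0.08],[0,0,0,-0.0668,-0.0896,0,0.08],[0,0,0,-0.0668,-0.0896,0,0.08],[0,0,0,-0.0668,-0.0896,0,0.08]]' > next.json && python3 nudge.py next.json>/dev/null;echo '[[0,0,0,-0.0668,-0.0896,0,0.08],[0,0,0,-0.0668,-0.0896,0,0.08],[0,0,0,-0.0668,-0.0896,0,0.08],[0,0,0,-0.0668,-0.0896,0,0.08],[0,0,0,-0.0668,-0.0896,0,0.08]]' > next.json && python3 nudge.py next.json>/dev/null; echo '[[0,0,-0.0904,0,0,0,0.08],[0,0,0,0,0,0,0.08]]' > next.json && python3 nudge.py next.json>/dev/null; python3 -c "
from h import *
go(.6735,-.185,.071,-.0)"
```

```text
grasp [ 0.6689 -0.1874  0.2119] need shift [-0.0049  0.0022  0.1409] rotvec [ 0.001 -0.002 -0.002] F [0.2 0.3 0.3] w 0.0799 grip 0.0 t 28.57
```

Converted, 0.03 m is 0.06, 0.02 m is 0.04.

```bash
echo '[[0,0,0,-0.01,0.004,0.06,0.08],[0,0,0,0,0,0.06,0.08],[0,0,0,0,0,0.04,0.08],[0,0,0,0,0,0,0.08]]' > next.json && python3 nudge.py next.json>/dev/null; python3 -c "
from h import *
go(.6735,-.185,.071,-.0)
f=eyes.grab_frame('wrist'); im=pic(f)
for z,r in ((.122,.0325),): draw(im,f,circ(.6735,-.185,r,z))
draw(im,f,circ(.6746,-.0722,.037,.093)); draw(im,f,circ(.5581,-.1605,.037,.083))
cv2.imwrite('pics/w7.png',im)"
```

```text
grasp [ 0.6733 -0.1839  0.1313] need shift [-0.0005 -0.0012  0.0603] rotvec [ 0.002 -0.004 -0.   ] F [0.3 0.1 0.3] w 0.0802 grip 0.0 t 29.07
```

View pics/w7.png

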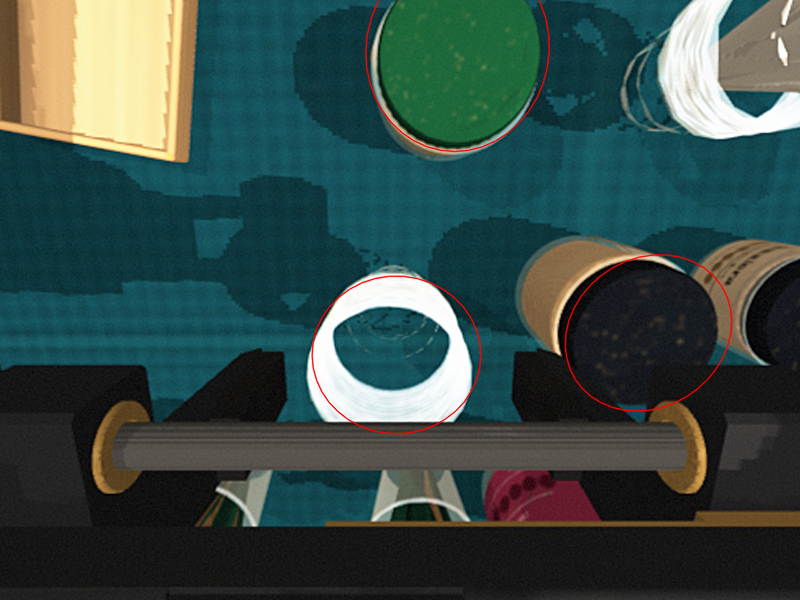

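The cup rim is centred near (390,350), between the finger tips at columns 285 and 512, with 6–8 px of offset. That's about 2 mm, so I'll shift slightly and descend. The tall jar is clear of the right finger.

Converted, 0.02 m is 0.04, 0.015 m is 0.03.

```bash
echo '[[0,0,0,0,-0.005,0.04,0.08],[0,0,0,0,0,0.04,0.08],[0,0,0,0,0,0.03,0.08],[0,0,0,0,0,0.01,0.08],[0,0,0,0,0,0,0.08]]' > next.json && python3 nudge.py next.json|sed -n 2,4p; echo '[[0,0,0,0,0,0,0.045],[0,0,0,0,0,0,0.045],[0,0,0,0,0,0,0.045],[0,0,0,0,0,0,0.045],[0,0,0,0,0,0,0.045]]' > next.json && python3 nudge.py next.json 10|sed -n 2,6p
```

```text
eef_pos: [0.6744, -0.1874, 0.0788]
ee_rot: [-0.0, -0.0, 1.0, 0.0]
ft_force: [0.2, 0.6, 0.6]
eef_pos: [0.675, -0.1876, 0.08]
ee_rot: [0.001, -0.0, 1.0, -0.0]
ft_force: [-0.0, 0.7, 3.3]
width: 0.0577
grip_force: 10.1
```

Converted, -0.04 m is -0.08, -0.03 m is -0.06.

```bash
echo '[[0,0,0,0,0,-0.02,0.045],[0,0,0,0,0,-0.06,0.045],[0,0,0,0,0,-0.08,0.045],[0,0,0,0,0,-0.08,0.045],[0,0,0,0,0,0,0.045]]' > next.json && python3 nudge.py next.json|tail -2; python3 -c "
from h import *
go(.5783,.2788,.079,-.138)"
```

```text
width: 0.0573
grip_force: 9.8
grasp [ 0.6767 -0.1885  0.1983] need shift [0.0991 0.4678 0.117 ] rotvec [-0.003  0.007  0.138] F [ 0.7  0.1 -0.6] w 0.0573 grip 9.8 t 31.0
```

Converted, 0.0467 m is 0.0934, 0.0098 m is 0.0196.

```bash
echo '[[0,0,0,0.0196,0.0934,0,0.045],[0,0,0,0.0196,0.0934,0,0.045],[0,0,0,0.0196,0.0934,0,0.045],[0,0,0,0.0196,0.0934,0,0.045],[0,0,0,0.0196,0.0934,0,0.045]]' > next.json && python3 nudge.py next.json>/dev/null; echo '[[0,0,0,0.0196,0.0934,0,0.045],[0,0,0,0.0196,0.0934,0,0.045],[0,0,0,0.0196,0.0934,0,0.045],[0,0,0,0.0196,0.0934,0,0.045],[0,0,0,0.0196,0.0934,0,0.045]]' > next.json && python3 nudge.py next.json>/dev/null; echo '[[0,0,0.0879,0,0,0,0.045],[0,0,0,0,0,0,0.045]]' > next.json && python3 nudge.py next.json|tail -2; python3 -c "
from h import *
go(.5783,.2788,.079,-.138)"
```

```text
width: 0.0573
grip_force: 9.8
grasp [0.5753 0.2798 0.1916] need shift [-0.0034 -0.0004  0.1126] rotvec [-0.001 -0.002  0.002] F [-0.5 -1.4 -1. ] w 0.0573 grip 9.8 t 32.5
```

Converted, 0.03 m is 0.06, 0.025 m is 0.05.

```bash
echo '[[0,0,0,-0.008,0,0.06,0.045],[0,0,0,0,0,0.06,0.045],[0,0,0,0,0,0.05,0.045],[0,0,0,0,0,0.03,0.045],[0,0,0,0,0,0.012,0.045]]' > next.json && python3 nudge.py next.json>/dev/null; echo '[[0,0,0,0,0,0,0.045],[0,0,0,0,0,0.006,0.045],[0,0,0,0,0,0,0.045]]' > next.json && python3 nudge.py next.json|tail -3; python3 -c "
from h import *
go(.5783,.2788,.079,-.138)"
```

```text
ft_force: [0.1, 0.4, -0.7]
width: 0.0574
grip_force: 9.8
grasp [0.5808 0.279  0.0849] need shift [ 0.0024 -0.0006  0.0059] rotvec [0.    0.001 0.   ] F [ 0.1  0.4 -0.7] w 0.0574 grip 9.8 t 33.5
```

Converted, 0.003 m is 0.006, 0.0015 m is 0.003.

```bash
echo '[[0,0,0,0.002,0,0.006,0.045],[0,0,0,0,0,0.003,0.045],[0,0,0,0,0,0,0.045]]' > next.json && python3 nudge.py next.json|sed -n 2,4p; echo '[[0,0,0,0,0,0.003,0.045],[0,0,0,0,0,0,0.045]]' > next.json && python3 nudge.py next.json|sed -n 2,4p
```

```text
eef_pos: [0.5793, 0.279, 0.0856]
ee_rot: [-0.0, 0.069, 0.998, -0.0]
ft_force: [0.8, 0.1, -0.7]
eef_pos: [0.5799, 0.2791, 0.0849]
ee_rot: [0.001, 0.069, 0.998, 0.0]
ft_force: [-1.3, 0.4, 3.2]
```

Contact at the predicted height. Release, rise and move to the low jar, closing along x.

Converted, -0.04 m is -0.08, -0.01 m is -0.02.

```bash
echo '[[0,0,0,0,0,0,0.082],[0,0,0,0,0,0,0.082],[0,0,0,0,0,0,0.082],[0,0,0,0,0,-0.02,0.082],[0,0,0,0,0,-0.08,0.082]]' > next.json && python3 nudge.py next.json|sed -n 2,6p; echo '[[0,0,0,0,0,-0.1,0.088],[0,0,0,0,0,-0.08,0.088],[0,0,0.1146,0,0,0,0.088],[0,0,0.1146,0,0,0,0.088],[0,0,0.1146,0,0,0,0.088]]' > next.json && python3 nudge.py next.json>/dev/null; echo '[[0,0,0.1146,0,0,0,0.088],[0,0,0.1146,0,0,0,0.088],[0,0,0.1146,0,0,0,0.088],[0,0,0.1146,0,0,0,0.088],[0,0,0.1082,0,0,0,0.088]]' > next.json && python3 nudge.py next.json>/dev/null;  python3 -c "
from h import *
go(.6761,.0288,.15,-1.571)"
```

```text
eef_pos: [0.5775, 0.2784, 0.1326]
ee_rot: [-0.003, 0.069, 0.998, -0.001]
ft_force: [0.0, 0.1, 0.2]
width: 0.0818
grip_force: 0.0
grasp [0.5796 0.2791 0.2192] need shift [-0.25    0.0972  0.0692] rotvec [ 0.001 -0.    -0.003] F [0.5 0.1 1. ] w 0.088 grip 0.0 t 36.0
```

Converted, -0.05 m is -0.1, 0.0194 m is 0.0388.

```bash
echo '[[0,0,0,-0.1,0.0388,0,0.088],[0,0,0,-0.1,0.0388,0,0.088],[0,0,0,-0.1,0.0388,0,0.088],[0,0,0,-0.1,0.0388,0,0.088],[0,0,0,-0.1,0.0388,0,0.088]]' > next.json && python3 nudge.py next.json>/dev/null; echo '[[0,0,0,0,0,0.06,0.088],[0,0,0,0,0,0.06,0.088],[0,0,0,0,0,0.04,0.088],[0,0,0,0,0,0,0.088]]' > next.json && python3 nudge.py next.json>/dev/null;  python3 -c "
from h import *
go(.6761,.0288,.020,-1.571)"
```

```text
grasp [0.6761 0.0296 0.1367] need shift [-0.0009  0.0004  0.1167] rotvec [-0.003 -0.     0.004] F [ 0.4 -0.3 -0. ] w 0.088 grip 0.0 t 37.12
```

Converted, 0.025 m is 0.05, 0.02 m is 0.04.

```bash
echo '[[0,0,0,-0.002,0,0.05,0.088],[0,0,0,0,0,0.04,0.088],[0,0,0,0,0,0.02,0.088],[0,0,0,0,0,0,0.088]]' > next.json && python3 nudge.py next.json>/dev/null;  python3 -c "
from h import *
go(.6761,.0288,.020,-1.571)"; echo '[[0,0,0,0,0,0.03,0.088],[0,0,0,0,0,0.03,0.088],[0,0,0,0,0,0.03,0.088],[0,0,0,0,0,0.02,0.088],[0,0,0,0,0,0,0.088]]' > next.json && python3 nudge.py next.json>/dev/null; python3 -c "
from h import *
go(.6761,.0288,.020,-1.571)"
```

```text
grasp [0.6768 0.0285 0.0827] need shift [ 0.0003 -0.0006  0.0627] rotvec [-0.001 -0.     0.003] F [-0.3 -0.4  0.8] w 0.0878 grip 0.0 t 37.62
grasp [0.6763 0.0284 0.0268] need shift [ 0.0004 -0.0002  0.0068] rotvec [-0.002 -0.     0.003] F [1.  0.2 0.3] w 0.0881 grip 0.0 t 38.25
```

Converted, 0.005 m is 0.01.

```bash
echo '[[0,0,0,0,0,0.01,0.088],[0,0,0,0,0,0,0.055],[0,0,0,0,0,0,0.055],[0,0,0,0,0,0,0.055],[0,0,0,0,0,0,0.055]]' > next.json && python3 nudge.py next.json 25 >/dev/null; echo '[[0,0,0,0,0,0,0.055],[0,0,0,0,0,0,0.055]]' > next.json && python3 nudge.py next.json|sed -n 2,6p; echo '[[0,0,0,0,0,-0.02,0.055],[0,0,0,0,0,-0.04,0.055],[0,0,0,0,0,-0.06,0.055],[0,0,0,0,0,-0.06,0.055],[0,0,0,0,0,-0.06,0.055]]' > next.json && python3 nudge.py next.json|sed -n 2,6p;  python3 -c "
from h import *
go(.5380,-.351,.1,-1.571)"
```

```text
eef_pos: [0.6772, 0.0283, 0.0297]
ee_rot: [0.0, 0.706, 0.708, -0.0]
ft_force: [-3.7, -0.3, 4.0]
width: 0.0656
grip_force: 24.9
eef_pos: [0.6775, 0.0283, 0.1517]
ee_rot: [0.001, 0.706, 0.708, 0.0]
ft_force: [0.7, -0.3, -3.5]
width: 0.066
grip_force: 24.9
grasp [0.6775 0.0283 0.1457] need shift [-0.3789 -0.1408  0.0455] rotvec [0.002 0.    0.003] F [ 0.7 -0.3 -3.5] w 0.066 grip 24.9 t 39.75
```

Converted, -0.0474 m is -0.0948, -0.0176 m is -0.0352.

```bash
echo '[[0,0,0,-0.0948,-0.0352,0,0.055],[0,0,0,-0.0948,-0.0352,0,0.055],[0,0,0,-0.0948,-0.0352,0,0.055],[0,0,0,-0.0948,-0.0352,0,0.055],[0,0,0,-0.0948,-0.0352,0,0.055]]' > next.json && python3 nudge.py next.json>/dev/null; echo '[[0,0,0,-0.0948,-0.0352,0,0.055],[0,0,0,-0.0948,-0.0352,0,0.055],[0,0,0,-0.0948,-0.0352,0,0.055],[0,0,0,0,0,0,0.055]]' > next.json && python3 nudge.py next.json|tail -2; python3 -c "
from h import *
go(.5380,-.351,.0287,-1.571)"
```

```text
width: 0.066
grip_force: 24.9
grasp [ 0.5363 -0.3555  0.1449] need shift [0.0048 0.0015 0.1162] rotvec [ 0.001  0.003 -0.002] F [ 0.   0.1 -2.9] w 0.066 grip 24.9 t 40.88
```

Converted, 0.03 m is 0.06, 0.025 m is 0.05.

```bash
echo '[[0,0,0,0.008,0.002,0.05,0.055],[0,0,0,0,0,0.06,0.055],[0,0,0,0,0,0.05,0.055],[0,0,0,0,0,0.03,0.055],[0,0,0,0,0,0,0.055]]' > next.json && python3 nudge.py next.json>/dev/null; python3 -c "
from h import *
go(.5380,-.351,.0287,-1.571)"
```

```text
grasp [ 0.5383 -0.3463  0.0477] need shift [-0.0047 -0.0003  0.019 ] rotvec [-0.001 -0.001  0.004] F [-0.3  0.8 -2.6] w 0.0659 grip 24.9 t 41.5
```

Converted, 0.007 m is 0.014, -0.004 m is -0.008.

```bash
echo '[[0,0,0,-0.008,0,0,0.055],[0,0,0,0,0,0.014,0.055],[0,0,0,0,0,0.012,0.055],[0,0,0,0,0,0.006,0.055],[0,0,0,0,0,0,0.055]]' > next.json && python3 nudge.py next.json>/dev/null; python3 -c "
from h import *
go(.5380,-.351,.0287,-1.571)"
```

```text
grasp [ 0.5383 -0.351   0.0318] need shift [ 0.     -0.0003  0.0031] rotvec [-0.001 -0.001  0.003] F [ 0.9 -0.7 -2.8] w 0.0656 grip 24.9 t 42.12
```

Converted, 0.0015 m is 0.003.

```bash
echo '[[0,0,0,0,0,0.003,0.055],[0,0,0,0,0,0,0.055]]' > next.json && python3 nudge.py next.json|sed -n 2,4p
```

```text
eef_pos: [0.5386, -0.3513, 0.0368]
ee_rot: [0.0, 0.706, 0.708, 0.0]
ft_force: [-0.9, 0.5, -2.2]
```

Converted, 0.001 m is 0.002.

```bash
echo '[[0,0,0,0,0,0.002,0.055],[0,0,0,0,0,0.002,0.055],[0,0,0,0,0,0,0.055]]' > next.json && python3 nudge.py next.json|sed -n 2,4p; echo '[[0,0,0,0,0,0.001,0.055],[0,0,0,0,0,0,0.055]]' > next.json && python3 nudge.py next.json|sed -n 2,4p
```

```text
eef_pos: [0.5385, -0.3512, 0.0347]
ee_rot: [-0.0, 0.706, 0.708, -0.0]
ft_force: [-0.5, 0.7, -2.4]
eef_pos: [0.5386, -0.3514, 0.0346]
ee_rot: [0.0, 0.706, 0.708, -0.0]
ft_force: [-0.9, 0.9, 0.4]
```

Load came off the wrist, so the jar is seated. Release, rise, and turn back for the spoon cups.

```bash
echo '[[0,0,0,0,0,0,0.088],[0,0,0,0,0,0,0.088],[0,0,0,0,0,0,0.088],[0,0,0,0,0,0,0.088],[0,0,0,0,0,-0.04,0.088]]' > next.json && python3 nudge.py next.json|sed -n 2,6p; echo '[[0,0,0,0,0,-0.08,0.088],[0,0,0,0,0,-0.1,0.088],[0,0,0,0,0,-0.1,0.088],[0,0,0,0,0,-0.06,0.088],[0,0,-0.1146,0,0,0,0.088]]' > next.json && python3 nudge.py next.json>/dev/null; echo '[[0,0,-0.1146,0,0,0,0.088],[0,0,-0.1146,0,0,0,0.088],[0,0,-0.1146,0,0,0,0.088],[0,0,-0.1146,0,0,0,0.088],[0,0,-0.1146,0,0,0,0.088]]' > next.json && python3 nudge.py next.json>/dev/null;  echo '[[0,0,-0.1146,0,0,0,0.088],[0,0,-0.1146,0,0,0,0.088],[0,0,-0.0828,0,0,0,0.088],[0,0,0,0,0,0,0.088]]' > next.json && python3 nudge.py next.json>/dev/null; python3 -c "
from h import *
go(.5549,-.0347,.055,0)
g=eyes.grab_frame('top'); im=pic(g)[140:440,120:660]; cv2.imwrite('pics/t8.png',cv2.resize(im,None,fx=1.4,fy=1.4))"
```

```text
eef_pos: [0.5374, -0.3502, 0.0532]
ee_rot: [-0.002, 0.706, 0.708, -0.0]
ft_force: [0.1, -0.8, 0.3]
width: 0.0878
grip_force: 0.0
grasp [ 0.5387 -0.3514  0.2198] need shift [-0.0163  0.3169  0.1645] rotvec [-0.001  0.001  0.001] F [ 0.3 -0.5 -0.5] w 0.0883 grip 0.0 t 45.38
```

View pics/t8.png

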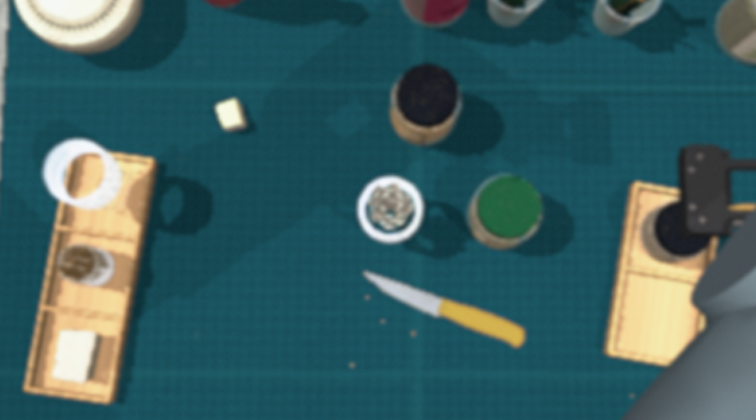

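The top view shows cups (80,175), sticks (85,265) and block (75,357) in the three-compartment tray, and the low jar (683,230) in the far compartment of the other. The spoon cups at (390,209) haven't moved.

Converted, 0.0528 m is 0.1056, -0.0027 m is -0.0054.

```bash
echo '[[0,0,0,-0.0054,0.1056,0,0.088],[0,0,0,-0.0054,0.1056,0,0.088],[0,0,0,-0.0054,0.1056,0,0.088],[0,0,0,-0.0054,0.1056,0,0.088],[0,0,0,-0.0054,0.1056,0,0.088]]' > next.json && python3 nudge.py next.json>/dev/null; echo '[[0,0,0,-0.0054,0.1056,0,0.088],[0,0,0,0,0,0,0.088],[0,0,0,0,0,0.04,0.088],[0,0,0,0,0,0.04,0.088],[0,0,0,0,0,0,0.088]]' > next.json && python3 nudge.py next.json>/dev/null; python3 -c "
from h import *
go(.5549,-.0347,.055,0)"
```

```text
grasp [ 0.553  -0.0352  0.1771] need shift [-0.0023  0.0005  0.1221] rotvec [ 0.    -0.003 -0.   ] F [-0.5 -0.3  0.6] w 0.0881 grip 0.0 t 46.67
```

Converted, 0.025 m is 0.05, 0.02 m is 0.04.

```bash
echo '[[0,0,0,-0.004,0,0.04,0.088],[0,0,0,0,0,0.05,0.088],[0,0,0,0,0,0.05,0.088],[0,0,0,0,0,0.04,0.088],[0,0,0,0,0,0,0.088]]' > next.json && python3 nudge.py next.json|sed -n 4,4p; python3 -c "
from h import *
go(.5549,-.0347,.055,0)"; echo '[[0,0,0,0,0,0.02,0.088],[0,0,0,0,0,0.02,0.088],[0,0,0,0,0,0.016,0.088],[0,0,0,0,0,0,0.088]]' > next.json && python3 nudge.py next.json|sed -n 4,4p; python3 -c "
from h import *
go(.5549,-.0347,.055,0)"
```

```text
ft_force: [-0.3, -0.3, 0.6]
grasp [ 0.5555 -0.035   0.0878] need shift [0.0005 0.0003 0.0328] rotvec [ 0.    -0.002  0.001] F [-0.3 -0.3  0.6] w 0.088 grip 0.0 t 47.3
ft_force: [-0.1, -0.4, -0.0]
grasp [ 0.5554 -0.0343  0.0595] need shift [ 0.0005 -0.0004  0.0045] rotvec [ 0.    -0.002  0.002] F [-0.1 -0.4 -0. ] w 0.088 grip 0.0 t 47.8
```

Converted, 0.003 m is 0.006.

```bash
echo '[[0,0,0,0,0,0.006,0.088],[0,0,0,0,0,0,0.045],[0,0,0,0,0,0,0.045],[0,0,0,0,0,0,0.045],[0,0,0,0,0,0,0.045]]' > next.json && python3 nudge.py next.json 10|sed -n 2,6p; echo '[[0,0,0,0,0,0,0.045],[0,0,0,0,0,0,0.045],[0,0,0,0,0,0,0.045]]' > next.json && python3 nudge.py next.json|sed -n 2,6p
```

```text
eef_pos: [0.5562, -0.0344, 0.0635]
ee_rot: [0.0, -0.001, 1.0, -0.0]
ft_force: [0.6, 0.1, 0.5]
width: 0.0574
grip_force: 9.9
eef_pos: [0.5562, -0.0345, 0.0635]
ee_rot: [0.0, -0.001, 1.0, -0.0]
ft_force: [0.0, 0.6, 0.8]
width: 0.057
grip_force: 9.9
```

Converted, -0.03 m is -0.06, -0.02 m is -0.04.

```bash
echo '[[0,0,0,0,0,-0.02,0.045],[0,0,0,0,0,-0.04,0.045],[0,0,0,0,0,-0.06,0.045],[0,0,0,0,0,-0.06,0.045],[0,0,0,0,0,-0.06,0.045]]' > next.json && python3 nudge.py next.json|tail -2; python3 -c "
from h import *
go(.4446,-.3336,.0625,0)"
```

```text
width: 0.057
grip_force: 10.0
grasp [ 0.5558 -0.0345  0.1787] need shift [ 0.1118 -0.2989  0.1162] rotvec [-0.    -0.     0.002] F [-0.3 -0.5 -1.3] w 0.057 grip 10.0 t 49.42
```

Converted, -0.0498 m is -0.0996, 0.0186 m is 0.0372.

```bash
echo '[[0,0,0,0.0372,-0.0996,0,0.045],[0,0,0,0.0372,-0.0996,0,0.045],[0,0,0,0.0372,-0.0996,0,0.045],[0,0,0,0.0372,-0.0996,0,0.045],[0,0,0,0.0372,-0.0996,0,0.045]]' > next.json && python3 nudge.py next.json>/dev/null; echo '[[0,0,0,0.0372,-0.0996,0,0.045],[0,0,0,0,0,0,0.045],[0,0,0,0,0,0.06,0.045],[0,0,0,0,0,0.06,0.045],[0,0,0,0,0,0,0.045]]' > next.json && python3 nudge.py next.json|tail -2; python3 -c "
from h import *
go(.4446,-.3336,.0625,0)"
```

```text
width: 0.0573
grip_force: 10.0
grasp [ 0.444  -0.331   0.1152] need shift [-0.0008 -0.0028  0.0527] rotvec [ 0.004 -0.004  0.003] F [-0.2 -0.1 -0.3] w 0.0573 grip 10.0 t 50.67
```

Converted, 0.015 m is 0.03, 0.01 m is 0.02.

```bash
echo '[[0,0,0,0,-0.004,0.03,0.045],[0,0,0,0,0,0.03,0.045],[0,0,0,0,0,0.02,0.045],[0,0,0,0,0,0.01,0.045],[0,0,0,0,0,0,0.045]]' > next.json && python3 nudge.py next.json|tail -2; python3 -c "
from h import *
go(.4446,-.3336,.0625,0)"; echo '[[0,0,0,0,0,0.006,0.045],[0,0,0,0,0,0.002,0.045],[0,0,0,0,0,0,0.045]]' > next.json && python3 nudge.py next.json|sed -n 2,4p
```

```text
width: 0.0574
grip_force: 10.0
grasp [ 0.445  -0.3354  0.072 ] need shift [0.0004 0.0018 0.0095] rotvec [ 0.    -0.     0.002] F [-0.   0.8 -0.6] w 0.0574 grip 10.0 t 51.3
eef_pos: [0.4451, -0.3355, 0.0744]
ee_rot: [0.0, -0.001, 1.0, -0.0]
ft_force: [0.8, 0.1, -0.8]
```

Converted, 0.003 m is 0.006, 0.002 m is 0.004.

```bash
echo '[[0,0,0,0,0.004,0.006,0.045],[0,0,0,0,0,0.003,0.045],[0,0,0,0,0,0,0.045]]' > next.json && python3 nudge.py next.json|sed -n 2,4p; echo '[[0,0,0,0,0,0.003,0.045],[0,0,0,0,0,0,0.045]]' > next.json && python3 nudge.py next.json|sed -n 2,4p
```

```text
eef_pos: [0.445, -0.3333, 0.0696]
ee_rot: [-0.0, -0.001, 1.0, 0.0]
ft_force: [0.9, -0.1, -1.0]
eef_pos: [0.4452, -0.3336, 0.0684]
ee_rot: [0.0, -0.001, 1.0, -0.0]
ft_force: [-0.8, 0.0, 0.0]
```

Nearly in contact at the predicted height. One more half millimetre, release, rise and check.

Converted, 0.0007 m is 0.0014.

```bash
echo '[[0,0,0,0,0,0.0014,0.045],[0,0,0,0,0,0,0.045]]' > next.json && python3 nudge.py next.json|sed -n 2,4p; echo '[[0,0,0,0,0,0,0.086],[0,0,0,0,0,0,0.086],[0,0,0,0,0,0,0.086],[0,0,0,0,0,0,0.086],[0,0,0,0,0,-0.02,0.086]]' > next.json && python3 nudge.py next.json|sed -n 4,6p; echo '[[0,0,0,0,0,-0.06,0.086],[0,0,0,0,0,-0.1,0.086],[0,0,0,0,0,-0.1,0.086],[0,0,0,0,0,-0.06,0.086],[0,0,0,0.1,0.06,0,0.086]]' > next.json && python3 nudge.py next.json>/dev/null; echo '[[0,0,0,0,0.12,0,0.086],[0,0,0,0,0.12,0,0.086],[0,0,0,0,0.12,0,0.086],[0,0,0,0,0.12,0,0.086],[0,0,0,0,0,0,0.086]]' > next.json && python3 nudge.py next.json|head -2; python3 -c "
from h import *
a=pic(eyes.grab_frame('top'))[140:440,120:660]; b=pic(eyes.grab_frame('scene'))[200:460,230:560]
a=cv2.resize(a,(540,300)); b=cv2.resize(b,(380,300)); 
c=np.zeros((600,800,3),np.uint8); c[:300,:540]=a; c[300:,:380]=b; t=pic(eyes.grab_frame('top')); c[300:,380:590]=cv2.resize(t[230:440,120:260],(210,300)); c[300:,590:800]=cv2.resize(t[250:420,540:660],(210,300)); cv2.imwrite('pics/end.png',c)"
```

```text
eef_pos: [0.4455, -0.3337, 0.0684]
ee_rot: [0.0, -0.001, 1.0, -0.0]
ft_force: [-2.0, 1.7, 5.9]
ft_force: [-0.8, -0.1, 0.6]
width: 0.0858
grip_force: 0.0
clock: 54.42
eef_pos: [0.3942, -0.0602, 0.2383]
```

View pics/end.png

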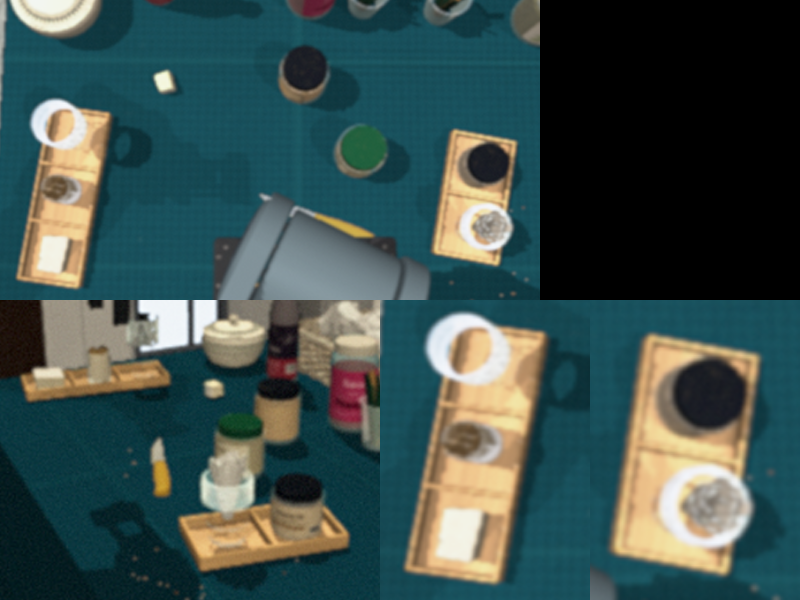

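All five items stand upright in their compartments, and the tall jar, green-lidded jar and small cube haven't moved. Handing in.

```bash
python3 -c "
from rig import ctrl, eyes, status, finish_job
print(finish_job())"
```

```text
the job is handed in; nothing more can be done
None
```

Both kits are made up and the job is handed in at about 55 s of the 131 s allowed: the final pictures show all five items upright in their compartments and the three unwanted items where they stood, but the hand-in gave no verdict.

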